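# Load a glove carton into its spring-plate holder

### The arm

A 7-joint arm with a two-finger parallel gripper is mounted at the origin on the work surface. World frame = base frame: x ahead of the robot, y to its left, z up, the work surface at z = 0. Lengths are in mm, angles in rad, forces in N, time in s.
With the tool pointing down it reaches from about 350 to 900 mm from the base axis. Payload 19.9 kg.
Tool frame: the origin (TCP) lies midway between the tips of the shut fingers; the grasp point (between the pads) lies 19 mm behind it (manip.tcp_to_grasp is the distance from the TCP to the grasp point, in mm); z points along the fingers, y is the direction in which the jaws open and shut (so a half turn about z gives the same grasp; the last joint's range is limited). The gripper opens to 94 mm and grips with 3 to 60 N. Pads are 16 mm wide; open, the fingers measure 119 mm over their backs; the gripper's body (75 mm by 177 mm) begins 78 mm behind the grasp point.
Start: joints at [-1.329, 0.417, -0.01, 1.614, 0.005, 1.111, -0.053], TCP at [174.394, 600.153, 181.625] pointing down, gripper open.
Joint ranges: [-2.81, 2.81], [-0.39, 2.02], [-1.27, 1.25], [0.06, 2.57], [-1.19, 4.33], [0.19, 2], [-2.82, 2.82]. Speed limits (rad/s): [1.89, 1.89, 2.39, 2.39, 3.01, 3.01, 3.01].

### API

Orientations are given as a unit quaternion [w, x, y, z].
In Python, from station import manip gives the robot as it stands.
- The arm moves only by the tool arm_command, never from a script. Its argument "moves" is one flat list of numbers, 5 for each row, row after row: the shift along the world's x, y, z normalised to -1 to 1, where 1 is 0.03 m, then the turn about the world's z normalised to -1 to 1, where 1 is 120 degrees, then the opening, from 0 (shut) to 1 (fully open). In form: [dx, dy, dz, yaw, grip, dx, dy, dz, yaw, grip, ...]. A call has 1 to 20 rows; each row shifts and turns the commanded pose from where the row before left it; what a row does not reach is not made up. A row lasts 1/10 s, in which the tool goes at most 50 mm and 8.59 degrees, less where a joint would pass 70% of its speed; a pose out of reach is approached as far as the arm can. A call with a number of a shift or a turn outside -1 to 1 is refused whole. A call with a gripper value outside its range is refused whole. The fingers move at their own pace and stop on an object; "newtons" is the grip in N (left out, the last holds). Time passes only in rows, so rows that do not move let the fingers close. It gives the time, the measured TCP pose, the force and the opening at its end, in the units of the state.
- manip.get_state(): the state, without advancing time (a new reading comes with each control period).
- manip.snapshot(name): name is "scene" or "top"; returns (picture, depth): 480x640x3 uint8, red, green, blue; 480x640 float32, mm along the optical axis (not along the pixel's ray), 0 where there is no reading.
- manip.get_calibration(name): a dict with "fx", "fy", "cx", "cy" (pixels), "R" (3x3) and "t" (3): a world point X has camera coordinates R X + t. Camera axes: x right, y down, z forward; pixel columns grow to the right and rows downward; lengths in mm; the calibration is good to about 2 mm. A picture is of the moment at which its call begins. get_calibration takes no time and is no camera call.
- manip.close_job(): hands the job in, once; it reports no verdict.
The state is a dict: "t": time; "joint_positions": joint angles; "dq": joint speeds; "effort": joint torques, N m; "position": TCP position; "orientation": TCP orientation; "contact_force": force on the tool from outside, world axes, zero at the start; "ft_torque": the same for the moment, N m; "finger_gap": finger opening in mm.
Only numpy, scipy, OpenCV 4.12 (cv2) and the standard library are available. Lean on these libraries where they do the work, as an engineer would, in place of code of your own. Each camera call takes 0.05 s, during which the arm holds its last target.

### The job

The full glove carton stands on end in front of its holder. Slide it square up to the holder's low front lip so that its foot rests against the lip, tip it over the lip by pushing high on its face so that it lies in the holder with the glove opening facing up, then press its near end in against the spring plate and down until it drops behind the lip and lies flat, held by the plate. It is only a carton: handle it gently so as not to dent it, and leave everything else where it stands.

Things in the scene. Friction and masses are not known exactly. Their poses are not given: they have to be found in the camera images.
- carton: full glove carton, 0.45 to 0.78 kg, white, pale band round its foot. At first it stands on end: 96 mm deep (own x), 124 wide (y), 190 tall (z), too wide to grasp. Origin at the centre of its underside; z up; x points to the holder within 0.25 rad. It slides on the polished bench (friction 0.2): a low push slides it upright until its foot meets a stop. More than 20 N dents it
- carton_opening (a point): centre of the long oval glove opening (flap still closed) in the carton's -x face, at own (-48, 0, 118) mm, with the carton's axes; this face must end facing up. A quick or high push (above about 120 mm) may tip the carton before it reaches the lip. Past about 27 degrees it falls over by itself, and its foot may kick back some cm towards the pusher
- carton_foot (a point): middle of the carton's bottom +x edge, own (48, 0, 0) mm, with the carton's axes: the edge that meets the lip and that ends lowest, just behind the lip
- holder: fixed aluminium tray, 258 mm long (x), 170 wide (y). Origin at bench level under the middle of the front lip's outer face; x points into the holder, away from the robot, z up. Floor 4 mm above the bench; cheeks 30 mm high, 164 apart inside, from x = 18 mm; sprung plate across the far end. The carton ends lying along x
- lip (a point): middle of the top of the holder's square-edged front lip, 5 mm behind its outer face, 16 mm above the bench, with the holder's axes. The lip is 10 mm thick and runs the holder's full width
- plate (a joint): travel of the sprung plate in m: 0 at rest (face 196 mm from the lip's outer face), grows along the holder's x, solid stop at 0.0105. Spring 5 N plus 0.5 N per mm. It reaches 72 mm above the bench, then bends back. A carton behind the lip holds it near 0.004; while the carton slopes over the lip, near end 12 mm up, it must go back 0.008 to 0.009, felt as a rise to 10 to 14 N and a drop, before that end can go down
- tip_box: bystander: yellowish pipette-tip box 122 x 84 x 63 mm, origin under its centre
- dishes: bystander: stack of clear culture dishes, diameter 90, 60 mm high, origin under its centre
- media: bystander: clear bottle with blue cap, diameter 72, 150 mm high, origin under its centre
- tube_rack: bystander: white rack with tubes, 80 x 130 mm, 88 mm high, origin under its centre
- spray: bystander: white spray bottle with blue head, diameter 66, 180 mm high, origin under its centre
- pipette: bystander: white pipette lying down, 270 mm long along its x, 28 mm high, origin under its middle
- timer: bystander: black square timer 62 x 62 x 23 mm, origin under its centre
There are look-alikes about, which are no part of the job. What is shaped like the carton but green is not meant.

How it is judged (in metres and radians):
On the way, in this order (a step that is already met when the one before it is completed fails the run):
1. the carton stands upright, square, with its foot against the holder's lip (x of carton_foot in the frame of holder above -0.004 m and angle between carton's own z axis and vertical below 0.15 rad and angle between the y axis of carton and the y axis of holder, either way round below 0.1 rad and contact force between carton and holder above 0.3 N), for 0.05 s.
2. the carton has been tipped over the lip and lies in the holder, glove opening up (angle between carton's own x axis and vertical above 2.9 rad and contact force between carton and holder above 0.3 N), for 0.1 s.
At the end, for the whole second after the job is handed in: The carton lies flat in the holder, opening up: foot edge behind the lip (8 to 14 mm from the lip's outer face) and down on the floor (under 7 mm above the bench), within 1.8 degrees of flat, the plate pushed back over 2 mm and clamping it, carton at rest and released (x of carton_foot in the frame of holder between 0.008 and 0.014 m and z of carton_foot in the frame of holder below 0.007 m and angle between carton's own x axis and vertical above 3.11 rad and value of joint plate above 0.002 m and linear speed of carton below 0.02 m/s); the robot touches nothing.
It fails at once if the hand or arm presses on the carton with more than 20 N (contact force between any of the arm, the fingers and carton above 20 N).
It fails at once if a bystander is moved more than 20 mm (distance of any of tip_box, dishes, media, tube_rack, spray, pipette, timer from where it was at the start of the episode above 0.02 m).
It also fails if it takes over 72 s, if anything falls off the work surface, if the arm or the gripper's body presses on something with over 40 N, if the wrist force passes 120 N, or if a joint passes its speed limit or range.

## Working session

There is one attempt and no reset: what is moved stays moved. The work goes in short steps, Python scripts to look and compute and a tool call to move; the robot and the scene stay as the last step left them, time stands still between calls to the robot, and variables do not carry over. Pictures are saved under pics/ and viewed, and the job is handed in when it is done.

Besides the shell and the picture viewer there is one more tool, called after "Emit:" as a command line: name --argument value ..., lists and objects as JSON in quotes. arm_command: Moves the arm, as the interface text tells. Scaled input: -1 to 1 covers 0.03 m each way for a shift and 120 degrees each way for a turn. Its arguments: {"type":"object","properties":{"moves":{"type":"array","items":{"type":"number","minimum":-1,"maximum":1}},"newtons":{"type":"number"}},"required":["moves"]}

```bash
mkdir -p pics; ls
python3 - <<'E'
from station import manip
import cv2,numpy as np
for n in("scene","top"):
    p,d=manip.snapshot(n); cv2.imwrite(f"pics/{n}0.png",p[:,:,::-1]); np.savez(f"pics/{n}0.npz",p=p,d=d)
    c=manip.get_calibration(n); print(n,c["fx"],c["fy"],c["cx"],c["cy"],np.round(c["R"],3).tolist(),np.round(c["t"],1).tolist())
print(manip.get_state())
E
```

```text
pics
scene 544.9474070078556 544.9474070078556 324.22326919485 244.3317567087486 [[0.72, 0.694, 0.008], [0.427, -0.434, -0.793], [-0.547, 0.575, -0.609]] [-418.4, -142.0, 1694.9]
top 472.95774174414584 472.95774174414584 317.3831971854046 230.6865864083643 [[-0.009, -1.0, 0.027], [-0.982, 0.004, -0.187], [0.187, -0.029, -0.982]] [33.0, 575.8, 1040.1]
{'t': 0.1, 'joint_positions': array([-1.32947217,  0.41789144, -0.010308  ,  1.61409983,  0.00472746,
        1.11074729, -0.0529876 ]), 'dq': array([ 0.00024271,  0.00037687,  0.00063477, -0.00278011,  0.00188681,
       -0.00169613, -0.00011528]), 'effort': array([ 3.55135584e-03, -8.52562952e+01,  6.41809814e-01, -4.26690960e+01,
       -4.87376482e-02,  1.63643772e-02,  7.31973023e-05]), 'position': array([174.33200695, 599.80373993, 181.10806345]), 'orientation': array([-2.44690221e-05,  1.40922846e-01,  9.90020422e-01, -5.60956978e-04]), 'contact_force': array([ 0.52963794,  0.35395616, -0.14883328]), 'ft_torque': array([ 0.0358822 , -0.00669148, -0.00355098]), 'finger_gap': 93.77990484994181}
```

View pics/scene0.png

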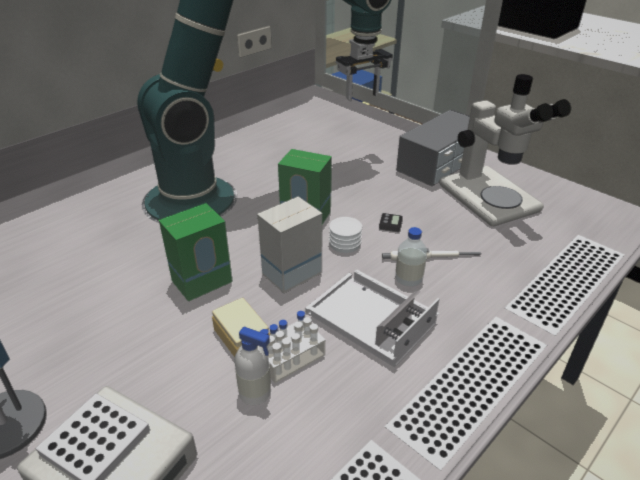

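View pics/top0.png

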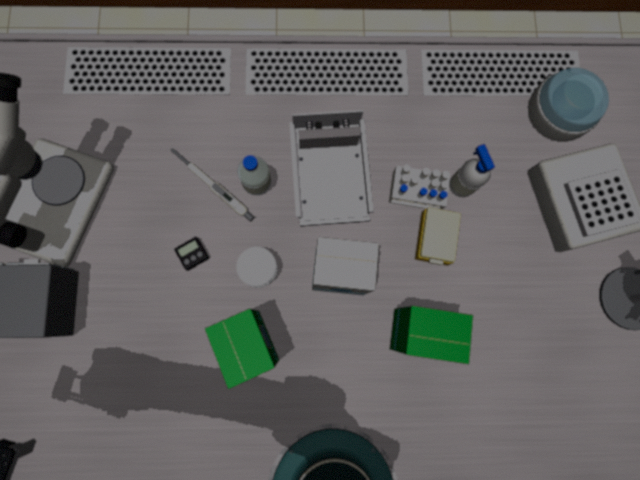

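Both views show three upright cartons. The white one is at scene (290,245), top (347,264). Green look-alikes are at scene (197,250) and (305,185), top (433,334) and (241,347). I choose the white one. The holder is at scene (372,313), top (331,170), with its lip on the near side at top row ~220. Next I measure both and take a close crop.

```bash
cat > h.py <<'E'
import numpy as np,cv2
from station import manip
def pts(n,d):
    c=manip.get_calibration(n);R=np.array(c["R"]);t=np.array(c["t"])
    v,u=np.mgrid[:480,:640]
    X=np.stack([(u-c["cx"])/c["fx"]*d,(v-c["cy"])/c["fy"]*d,d],-1)
    return (X-t)@R
def ray(n,uv,z):
    c=manip.get_calibration(n);R=np.array(c["R"]);t=np.array(c["t"])
    o=-R.T@t; r=R.T@np.array([(uv[0]-c["cx"])/c["fx"],(uv[1]-c["cy"])/c["fy"],1]); return o+r*(z-o[2])/r[2]
def rect(P):
    r=cv2.minAreaRect((P[:,:2]).astype(np.float32)); return r,cv2.boxPoints(r)
E
python3 - <<'E'
from h import *
z=np.load("pics/top0.npz");P=pts("top",z["d"]);p=z["p"]
s=np.load("pics/scene0.npz");Q=pts("scene",s["d"]);
# bench height check
print("bench z top",np.median(P[235:245,60+60:160,2]), "scene",np.median(Q[330:340,80:120,2]))
for nm,A,im in(("top",P,p),("scene",Q,s["p"])):
    sat=im.max(2).astype(int)-im.min(2)
    m=(A[...,2]>178)&(A[...,2]<205)&(sat<60)&(A[...,0]>300)&(A[...,0]<650)&(abs(A[...,1])<200)
    n,l,st,ce=cv2.connectedComponentsWithStats(m.astype(np.uint8))
    for i in range(1,n):
        if st[i,4]>200:
            q=A[l==i];print(nm,"cartontop",st[i],np.median(q[:,2]),rect(q))
# holder: z 10..60 region in top
m=(P[...,2]>24)&(P[...,2]<90)
m2=np.zeros_like(m);m2[95:232,280:385]=1
q=P[m&m2];print("cheeks/plate",rect(q))
for v in range(205,236,2):
    print(v,[f"{P[v,u,0]:.0f},{P[v,u,2]:.0f}" for u in(310,325,340,355)])
def up(im,a,k): 
    c=im[a[1]:a[3],a[0]:a[2],::-1];return cv2.resize(c,None,fx=k,fy=k,interpolation=cv2.INTER_CUBIC)
cv2.imwrite("pics/top_crop.png",up(p,(280,100,400,300),3))
cv2.imwrite("pics/sc_crop.png",up(s["p"],(240,190,450,370),3.5))
E
```

```text
bench z top -0.6849880162889104 scene 0.6654224296408884
top cartontop [ 313  237   66   54 2957] 189.26289039985176 (((484.5574951171875, -23.665313720703125), (124.1382064819336, 96.31710815429688), 83.62821197509766), array([[429.80804, -80.00638],
       [525.53015, -90.69562],
       [539.30695,  32.67575],
       [443.58484,  43.36499]], dtype=float32))
scene cartontop [ 258  197   65   40 1426] 189.87792762495963 (((489.7096252441406, -24.544105529785156), (127.49745178222656, 102.62792205810547), 83.12092590332031), array([[431.1296  , -81.68782 ],
       [533.01874 , -93.98    ],
       [548.2897  ,  32.59961 ],
       [446.4005  ,  44.891792]], dtype=float32))
cheeks/plate (((741.6102905273438, -5.105094909667969), (240.1015167236328, 186.26768493652344), 3.849106550216675), array([[ 615.5783  ,   79.759766],
       [ 628.08234 , -106.08775 ],
       [ 867.6423  ,  -89.969955],
       [ 855.13824 ,   95.87756 ]], dtype=float32))
205 ['651,-0', '649,4', '649,5', '650,2']
207 ['645,1', '644,4', '644,4', '644,3']
209 ['639,7', '640,2', '640,0', '640,2']
211 ['635,2', '634,4', '635,2', '634,2']
213 ['630,3', '630,2', '629,5', '629,3']
215 ['625,-0', '625,0', '625,2', '624,5']
217 ['620,0', '620,2', '620,-0', '616,16']
219 ['615,0', '612,15', '612,16', '612,14']
221 ['606,20', '607,14', '607,15', '607,15']
223 ['602,16', '602,14', '604,3', '606,-3']
225 ['600,1', '601,-4', '600,-2', '600,0']
227 ['596,-1', '595,1', '595,3', '595,-2']
229 ['591,-2', '591,-3', '590,1', '591,-4']
231 ['586,-4', '586,-4', '585,2', '585,1']
233 ['581,-3', '580,2', '581,-3', '580,-1']
235 ['577,-6', '575,2', '575,2', '575,-1']
```

View pics/top_crop.png

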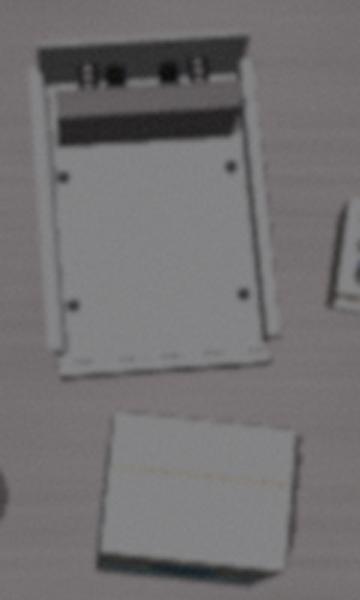

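View pics/sc_crop.png

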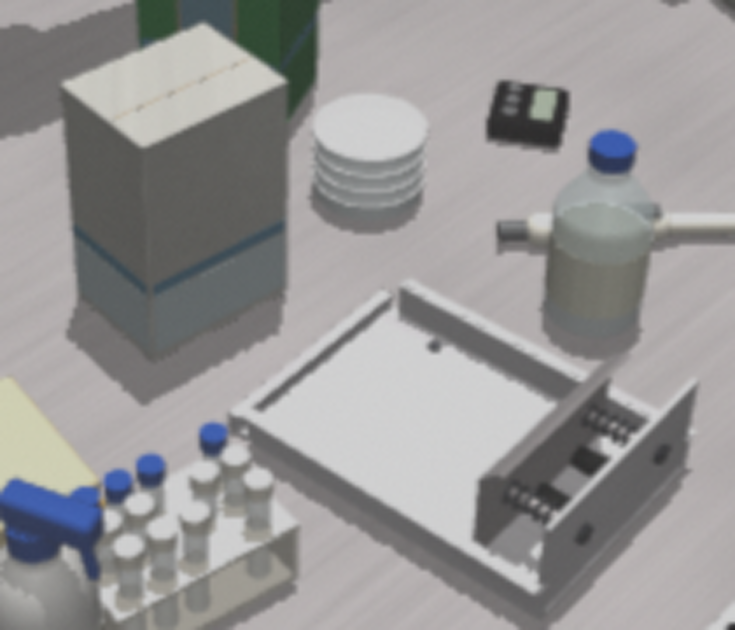

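The crop confirms it: the white carton with the blue-grey foot band has nothing but bench between it and the holder's lip. Next I refine the holder's pose from its corners.

Run:
```python
from h import *
f=lambda x,y,z: ray("top",(280+x/3-.33,100+y/3-.33),z)
z=np.load("pics/top0.npz");P=pts("top",z["d"])
L=f(61,377,16);R=f(271,361,16);print("lip",L[:2],R[:2],"width",np.linalg.norm(L-R),"yaw",np.degrees(np.arctan2(-(L-R)[0],(L-R)[1])))
for a,b in(((36,72),(49,350)),((252,62),(281,335))):
    A=f(*a,30);B=f(*b,30);print("cheek",A[:2],B[:2],"yaw",np.degrees(np.arctan2((A-B)[1],(A-B)[0])))
# lip from depth
q=P[(P[...,2]>10)&(P[...,2]<25)&(P[...,0]>590)&(P[...,0]<628)&(abs(P[...,1])<75)]
k=np.polyfit(q[:,1],q[:,0],1);print("lip depth fit",k,len(q),np.degrees(-np.arctan(k[0])))
s=np.load("pics/scene0.npz");Q=pts("scene",s["d"])
# carton vertical faces in scene: +x face plane
m=(Q[...,2]>30)&(Q[...,2]<170)&(Q[...,0]>400)&(Q[...,0]<560)&(Q[...,1]>-110)&(Q[...,1]<60)
m[:,:255]=0;m[:,325:]=0
q=Q[m];print(len(q))
for nm,sel in(("+x",q[:,0]>np.percentile(q[:,0],55)),):
    w=q[sel];k=np.polyfit(w[:,1],w[:,0],1);print(nm,k,w[:,1].min(),w[:,1].max(),np.degrees(-np.arctan(k[0])))
# bystanders: obstacles above z>15 by depth, components in top
m=((P[...,2]>12)&(P[...,0]>300)).astype(np.uint8)
m=cv2.morphologyEx(m,cv2.MORPH_OPEN,np.ones((3,3)))
n,l,st,ce=cv2.connectedComponentsWithStats(m)
for i in range(1,n):
    if st[i,4]>100:
        w=P[l==i];print(st[i],np.round(np.percentile(w,[1,99],axis=0)).tolist())
```

```text
lip [596.38465505  69.5377017 ] [608.8572532  -99.23720949] width 169.23515105024984 yaw 4.226520027543583
cheek [849.44631385  89.32150418] [615.39887901  78.86078772] yaw 2.559123475872679
cheek [858.69095663 -89.10119451] [ 627.02466152 -105.86511923] yaw 4.138844990638525
lip depth fit [-6.62679685e-02  6.07438868e+02] 267 3.7913315913471317
2787
+x [9.09857482e-02 5.37985778e+02] -88.10729508745904 35.01149798347837 -5.198785013117282
[ 529   67   80   74 4420] [[814.0, -663.0, 16.0], [964.0, -516.0, 116.0]]
[    0    72   113   266 17628] [[349.0, 536.0, 17.0], [795.0, 732.0, 361.0]]
[ 290  110   84  107 2991] [[621.0, -101.0, 14.0], [861.0, 91.0, 87.0]]
[ 528  143  112  109 8531] [[534.0, -715.0, 18.0], [771.0, -500.0, 99.0]]
[ 451  144   44   52 1324] [[668.0, -356.0, 17.0], [737.0, -299.0, 181.0]]
[ 238  155   33   40 1028] [[674.0, 141.0, 15.0], [737.0, 209.0, 152.0]]
[188 163  65  57 696] [[614.0, 187.0, 13.0], [751.0, 340.0, 31.0]]
[ 390  165   71  100 4042] [[502.0, -297.0, 18.0], [726.0, -152.0, 90.0]]
[175 237  33  33 694] [[495.0, 289.0, 15.0], [566.0, 360.0, 26.0]]
[ 312  237   67   58 3324] [[431.0, -85.0, 35.0], [533.0, 41.0, 193.0]]
[ 237  247   40   40 1294] [[451.0, 126.0, 27.0], [536.0, 210.0, 64.0]]
[ 601  267   39   63 1851] [[349.0, -739.0, 12.0], [488.0, -647.0, 87.0]]
[ 391  306   82   52 3735] [[302.0, -266.0, 26.0], [396.0, -136.0, 194.0]]
[ 205  309   71   51 2661] [[301.0, 125.0, 29.0], [393.0, 246.0, 193.0]]
```

Emit:
arm_command --moves '[0,0,1,0,1,0,0,1,0,1,0.5,-0.5,1,0.0168,1,0.9,-1,1,0.0168,1,0.9,-1,0,0.0168,1,0.9,-1,0,0.0168,1,0.9,-1,0,0.0168,1,0.9,-1,0,0.0168,1,0.9,-1,0,0.0168,1,0.5,-1,0,0.0168,1,0.5,-1,0,0.0168,1,0.2,-1,0,0.0168,1,0,-1,0,0,1,0,-1,0,0,1,0,-1,0,0,1,0,-1,0,0,1]'

```text
t: 1.7
position: [387.0, 194.0, 301.2]
orientation: [-0.0, -0.034, 0.999, -0.0]
contact_force: [0.4, 0.4, -0.2]
finger_gap: 94.4
```

Emit:
arm_command --moves '[0,-1,0,0,1,0,-1,0,0,1,0,-1,0,0,1,0,-1,0,0,1,0,-1,0,0,1,0,-1,0,0,1,0,-1,0,0,1,0,-0.4,0,0,1,0,0,-1,0,1,0,0,-1,0,1,0,0,-1,0,1,0,0,-1,0,1,0,0,0,0,1]'

```text
t: 3.0
position: [385.3, -26.5, 178.9]
orientation: [-0.003, -0.035, 0.999, -0.001]
contact_force: [-0.6, 1.0, 0.7]
finger_gap: 93.8
```

Run:
```python
from h import *
p,d=manip.snapshot("scene");cv2.imwrite("pics/s1.png",p[:,:,::-1]);s=manip.get_state();print(s["t"],s["position"],s["contact_force"])
```

```text
3.05 [386.41082489 -26.48747674 180.91379939] [ 0.66708236 -0.37583214  0.58783735]
```

View pics/s1.png

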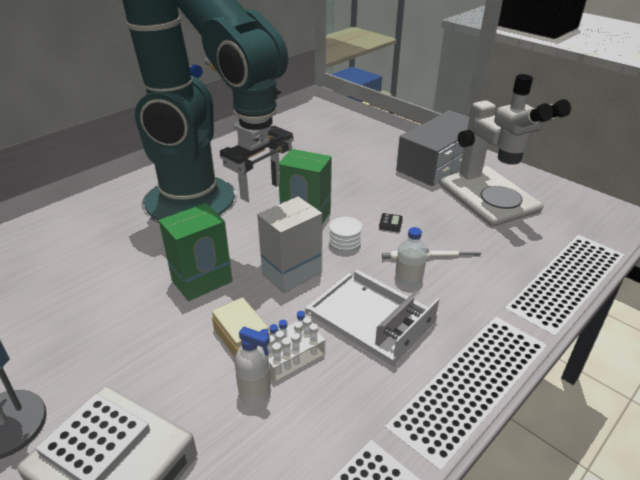

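The hand is behind the carton, clear of the green boxes. I lower it to push height and close up.

Emit:
arm_command --moves '[0,0,-1,0,1,0,0,-1,0,1,0,0,-0.53,0,1,0.3,0.02,0,0,1,0.3,0.02,0,0,1,0.2,0.014,0,0,1,0.1,0.007,0,0,1,0,0,0,0,1]'

```text
t: 3.85
position: [415.0, -24.8, 106.1]
orientation: [0.0, -0.035, 0.999, -0.0]
contact_force: [0.3, -0.4, -0.4]
finger_gap: 93.8
```

Emit:
arm_command --moves '[0.05,0.003,0,0,1,0.05,0.003,0,0,1,0.05,0.003,0,0,1,0.05,0.003,0,0,1]'

```text
t: 4.25
position: [420.1, -24.6, 105.6]
orientation: [-0.0, -0.034, 0.999, -0.0]
contact_force: [-1.1, -1.3, 1.0]
finger_gap: 93.8
```

Emit:
arm_command --moves '[0.05,0.003,0,0,1,0.05,0.003,0,0,1,0.05,0.003,0,0,1,0.05,0.003,0,0,1]'

```text
t: 4.65
position: [426.3, -24.1, 105.5]
orientation: [-0.0, -0.035, 0.999, -0.0]
contact_force: [-1.4, -0.6, 0.6]
finger_gap: 93.8
```

Emit:
arm_command --moves '[0.05,0.003,0,0,1,0.05,0.003,0,0,1,0.05,0.003,0,0,1,0.05,0.003,0,0,1,0.05,0.003,0,0,1,0.05,0.003,0,0,1,0.05,0.003,0,0,1,0.05,0.003,0,0,1,0.05,0.003,0,0,1,0.05,0.003,0,0,1]'

```text
t: 5.65
position: [441.4, -23.2, 105.6]
orientation: [0.0, -0.035, 0.999, -0.0]
contact_force: [-1.6, -0.8, 0.5]
finger_gap: 94.1
```

```bash
cat >> h.py <<'E'
def look(tag):
    for n in("scene","top"):
        p,d=manip.snapshot(n);cv2.imwrite(f"pics/{n}_{tag}.png",p[:,:,::-1]);np.savez(f"pics/{n}_{tag}.npz",p=p,d=d)
    s=manip.get_state();print(s["t"],np.round(s["position"],1),np.round(s["contact_force"],1))
E
python3 - <<'E'
from h import *
look("2")
a=cv2.imread("pics/scene_2.png")[150:390,200:460];b=cv2.imread("pics/top_2.png")[100:340,250:450]
cv2.imwrite("pics/c2.png",np.hstack([cv2.resize(a,(433,400)),cv2.resize(b,(333,400))]))
E
```

```text
5.75 [441.5 -23.2 105.6] [ 0.1 -0.3 -0.7]
```

View pics/c2.png

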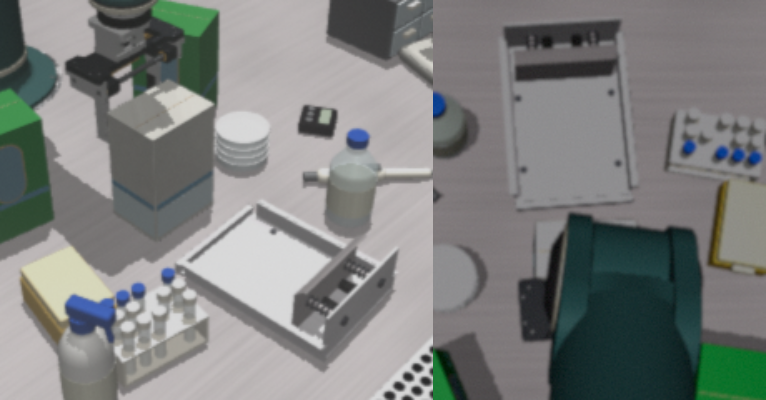

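The carton is upright and turned nearly square, with the fingers behind it. The arm hides it from the top camera, so I measure in the scene view.

```bash
cat >> h.py <<'E'
H=np.array([603.,-15.]);ex=np.array([.9977,.068]);ey=np.array([-.068,.9977])
def front(tag):
    z=np.load(f"pics/scene_{tag}.npz");Q=pts("scene",z["d"]);p=z["p"].astype(int)
    A=(Q[...,:2]-H);hx=A@ex;hy=A@ey;zz=Q[...,2]
    dx=cv2.blur(hx.astype(np.float32),(1,1))
    m=(hx>-140)&(hx<30)&(abs(hy)<90)
    f=m&(zz>40)&(zz<180)
    w=np.stack([hx[f],hy[f],zz[f]],1)
    # +x face: robust fit on the foremost points
    k=None;sel=w[:,0]>np.percentile(w[:,0],50)
    for _ in range(8):
        M=np.c_[w[sel][:,1],w[sel][:,2]-95,np.ones(sel.sum())]
        k=np.linalg.lstsq(M,w[sel][:,0],rcond=None)[0]
        r=w[:,0]-np.c_[w[:,1],w[:,2]-95,np.ones(len(w))]@k;sel=abs(r)<4
    q=w[sel];y0,y1=np.percentile(q[:,1],[1,99])
    print("face x at centre %.1f, yaw rel holder %.3f rad, lean %.3f, y %.1f..%.1f"%(k[2],-np.arctan(k[0]),np.arctan(k[1]),y0,y1),len(q))
    t=m&(zz>182)&(zz<200);q=np.stack([hx[t],hy[t]],1).astype(np.float32)
    print("top",cv2.minAreaRect(q),len(q))
E
python3 - <<'E'
from h import *
front("2")
E
```

```text
face x at centre -51.9, yaw rel holder -0.064 rad, lean -0.002, y -59.9..63.2 1694
top ((-93.79341888427734, 4.212009429931641), (126.87956237792969, 95.09663391113281), 87.30084991455078) 1275
```

Emit:
arm_command --moves '[0.06,0.004,0,0,1,0.06,0.004,0,0,1,0.06,0.004,0,0,1,0.06,0.004,0,0,1,0.06,0.004,0,0,1,0.06,0.004,0,0,1,0.06,0.004,0,0,1,0.06,0.004,0,0,1,0.06,0.004,0,0,1,0.06,0.004,0,0,1,0.06,0.004,0,0,1,0.06,0.004,0,0,1,0.06,0.004,0,0,1,0.06,0.004,0,0,1]'

```text
t: 7.15
position: [466.6, -21.5, 105.5]
orientation: [-0.0, -0.035, 0.999, -0.0]
contact_force: [-2.3, -0.5, 1.2]
finger_gap: 94.3
```

Run:
```python
from h import *
look("3");front("3")
```

```text
7.25 [466.7 -21.6 105.5] [-0.6 -0.  -0. ]
face x at centre -30.2, yaw rel holder -0.002 rad, lean -0.001, y -55.5..66.5 1559
top ((-83.00984191894531, 6.11761474609375), (113.07778930664062, 130.84994506835938), 0.46799564361572266) 1445
```

Squared, 30 mm short of the lip, and 5 mm off centre (20 mm allowed).

Emit:
arm_command --moves '[0.06,0.004,0,0,1,0.06,0.004,0,0,1,0.06,0.004,0,0,1,0.06,0.004,0,0,1,0.06,0.004,0,0,1,0.06,0.004,0,0,1,0.06,0.004,0,0,1,0.06,0.004,0,0,1,0.06,0.004,0,0,1,0.06,0.004,0,0,1,0.06,0.004,0,0,1,0.06,0.004,0,0,1,0.06,0.004,0,0,1,0.06,0.004,0,0,1]'

```text
t: 8.65
position: [491.8, -19.9, 105.6]
orientation: [0.0, -0.035, 0.999, -0.0]
contact_force: [-2.7, -0.2, 0.8]
finger_gap: 93.9
```

Emit:
arm_command --moves '[0.03,0.002,0,0,1,0.03,0.002,0,0,1,0.03,0.002,0,0,1]'

```text
t: 8.95
position: [494.3, -19.7, 105.5]
orientation: [-0.0, -0.035, 0.999, -0.0]
contact_force: [-1.8, 0.3, 1.4]
finger_gap: 94.2
```

Emit:
arm_command --moves '[0.03,0.002,0,0,1,0.03,0.002,0,0,1]'

```text
t: 9.15
position: [496.2, -19.6, 105.5]
orientation: [-0.0, -0.034, 0.999, -0.0]
contact_force: [-2.1, -0.6, 1.9]
finger_gap: 93.6
```

Run:
```python
from h import *
look("4");front("4")
```

```text
9.25 [496.3 -19.6 105.5] [-1.6  0.2 -0.1]
face x at centre -0.5, yaw rel holder -0.003 rad, lean -0.001, y -55.7..66.9 1557
top ((-56.85662841796875, 5.786506652832031), (132.23255920410156, 118.15667724609375), 89.88328552246094) 1516
```

Emit:
arm_command --moves '[0.03,0.002,0,0,1,0.03,0.002,0,0,1,0.03,0.002,0,0,1,0.03,0.002,0,0,1,0.03,0.002,0,0,1]'

```text
t: 9.75
position: [500.5, -19.3, 105.6]
orientation: [-0.0, -0.034, 0.999, 0.0]
contact_force: [-4.7, 0.5, 3.9]
finger_gap: 93.4
```

Run:
```python
from h import *
look("5");front("5")
```

```text
9.85 [500.5 -19.3 105.5] [-3.3  0.2  1.7]
face x at centre 3.6, yaw rel holder -0.002 rad, lean 0.003, y -55.8..67.2 1553
top ((-52.89585494995117, 5.6170654296875), (119.1598892211914, 131.36167907714844), 0.6683726906776428) 1543
```

Emit:
arm_command --moves '[0.03,0.002,0,0,1,0.03,0.002,0,0,1,0.03,0.002,0,0,1,0.03,0.002,0,0,1]'

```text
t: 10.25
position: [503.9, -19.1, 105.5]
orientation: [-0.0, -0.034, 0.999, -0.0]
contact_force: [-6.1, -0.2, 4.1]
finger_gap: 93.8
```

Run:
```python
from h import *
look("6");front("6")
```

```text
10.35 [504.1 -19.1 105.5] [-5.1  0.6  3.9]
face x at centre 6.0, yaw rel holder -0.002 rad, lean 0.031, y -55.5..67.2 1486
top ((-48.23828125, 4.498271942138672), (132.5932159423828, 120.25031280517578), 88.67112731933594) 1585
```

The lean has grown to 0.031 rad with the foot stopped, still square, and 5 N on the hand, so the foot rests on the lip. I back off, raise the hand and push high.

Emit:
arm_command --moves '[-0.1,-0.007,0,0,1,-0.2,-0.014,0,0,1,0,0,0,0,1,0,0,0.6,0,1,0,0,0.6,0,1,0,0,0.6,0,1,0,0,0,0,1]'

```text
t: 11.05
position: [496.5, -19.6, 161.5]
orientation: [0.002, -0.035, 0.999, 0.0]
contact_force: [0.2, 0.1, -1.6]
finger_gap: 93.7
```

Run:
```python
from h import *
look("7");front("7")
```

```text
11.15 [495.4 -19.5 159.5] [-0.7 -0.1 -0.8]
face x at centre 2.9, yaw rel holder -0.002 rad, lean -0.002, y -56.0..67.1 1561
top ((-53.54603576660156, 6.419178009033203), (130.026123046875, 119.52239990234375), 89.435791015625) 1486
```

Emit:
arm_command --moves '[0.1,0.007,0,0,1,0.1,0.007,0,0,1,0.1,0.007,0,0,1,0.1,0.007,0,0,1,0.1,0.007,0,0,1,0.1,0.007,0,0,1,0.1,0.007,0,0,1,0.1,0.007,0,0,1,0.1,0.007,0,0,1,0.1,0.007,0,0,1]'

```text
t: 12.15
position: [525.5, -17.5, 159.6]
orientation: [0.0, -0.035, 0.999, -0.0]
contact_force: [-2.0, 0.8, 1.9]
finger_gap: 94.0
```

Emit:
arm_command --moves '[0.1,0.007,0,0,1,0.1,0.007,0,0,1,0.1,0.007,0,0,1,0.1,0.007,0,0,1,0.1,0.007,0,0,1,0.1,0.007,0,0,1,0.1,0.007,0,0,1,0.1,0.007,0,0,1,0.1,0.007,0,0,1,0.1,0.007,0,0,1]'

```text
t: 13.15
position: [555.5, -15.4, 159.5]
orientation: [0.0, -0.035, 0.999, -0.0]
contact_force: [-0.9, -0.8, 1.5]
finger_gap: 93.6
```

Run:
```python
from h import *
look("8")
a=cv2.imread("pics/scene_8.png")[150:390,200:460];cv2.imwrite("pics/c8.png",cv2.resize(a,(780,600)[::1]))
```

```text
13.25 [555.6 -15.4 159.5] [-0.8  0.2  0.5]
```

View pics/c8.png

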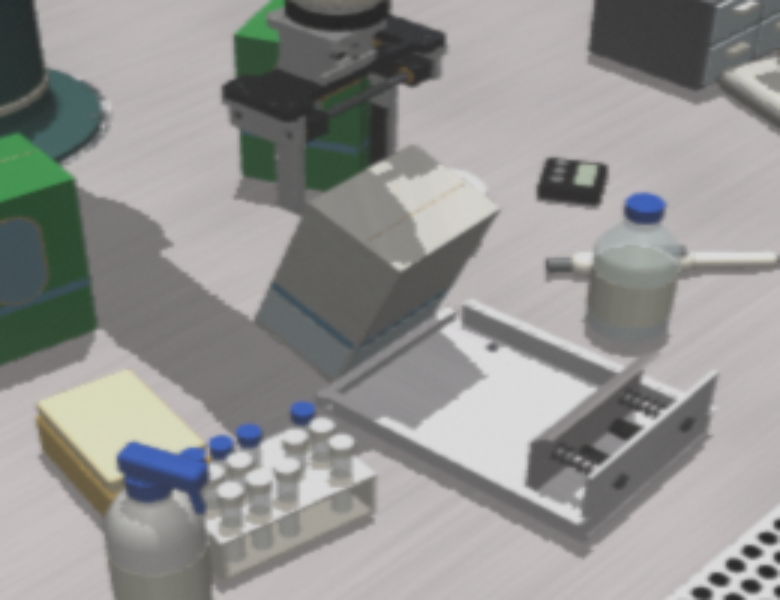

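The carton leans about 22° over the lip with its foot at the lip; crop pixel (345,375). I continue slowly to the balance point.

Emit:
arm_command --moves '[0.1,0.007,0,0,1,0.1,0.007,0,0,1,0.1,0.007,0,0,1,0.1,0.007,0,0,1,0.1,0.007,0,0,1,0.1,0.007,0,0,1,0.1,0.007,0,0,1,0.1,0.007,0,0,1,0,0,0,0,1,0,0,0,0,1,0,0,0,0,1,0,0,0,0,1,0,0,0,0,1]'

```text
t: 14.55
position: [579.2, -13.8, 159.6]
orientation: [0.0, -0.035, 0.999, -0.0]
contact_force: [0.0, 0.7, -0.5]
finger_gap: 93.7
```

Run:
```python
from h import *
look("9")
a=cv2.imread("pics/scene_9.png")[150:390,200:460];cv2.imwrite("pics/c9.png",cv2.resize(a,(780,600)[::1]))
```

```text
14.65 [579.2 -13.8 159.6] [-1.2  0.5 -0.5]
```

View pics/c9.png

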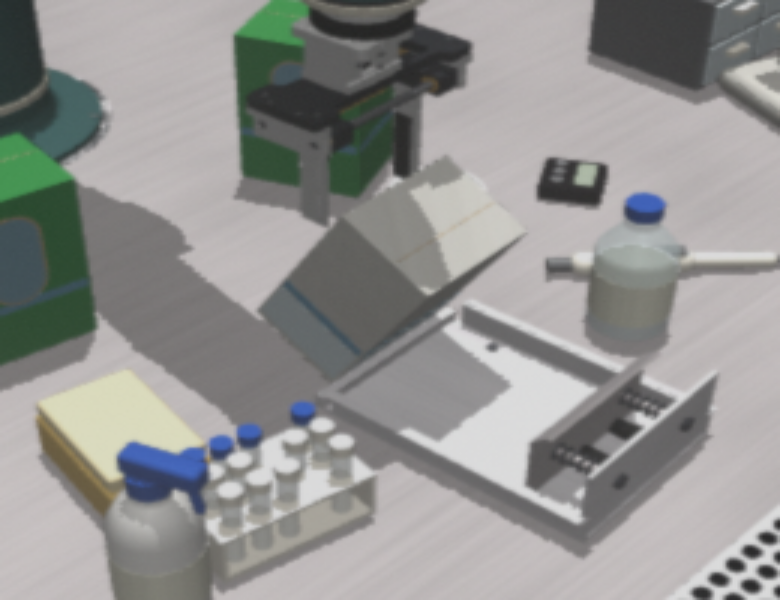

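Lean is about 30° and still steady on the lip edge. I continue.

Emit:
arm_command --moves '[0.1,0.007,0,0,1,0.1,0.007,0,0,1,0.1,0.007,0,0,1,0.1,0.007,0,0,1,0.1,0.007,0,0,1,0,0,0,0,1,0,0,0,0,1,0,0,0,0,1,0,0,0,0,1]'

```text
t: 15.55
position: [594.2, -12.7, 159.6]
orientation: [0.0, -0.035, 0.999, -0.0]
contact_force: [-0.1, 0.2, 0.2]
finger_gap: 94.0
```

Run:
```python
from h import *
look("10")
a=cv2.imread("pics/scene_10.png")[150:390,200:460];cv2.imwrite("pics/c10.png",cv2.resize(a,(780,600)[::1]))
```

```text
15.65 [594.2 -12.7 159.6] [0.5 0.1 0.1]
```

View pics/c10.png

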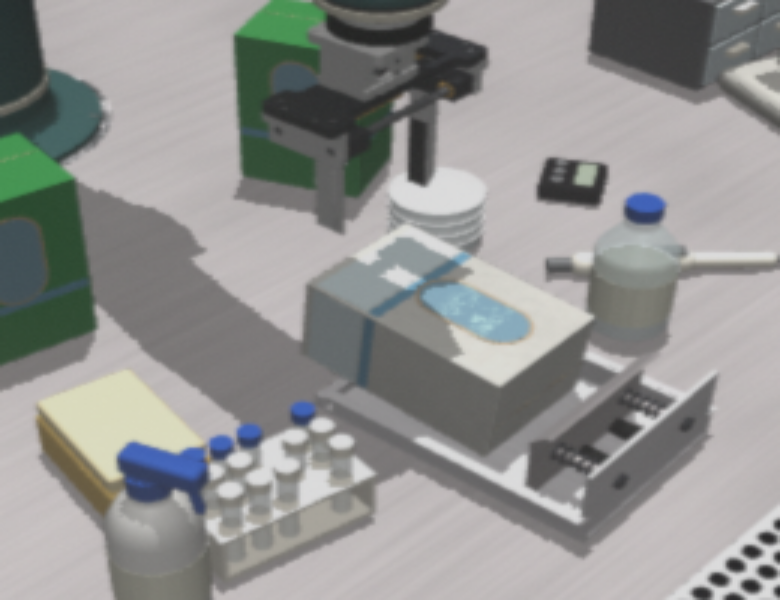

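It has fallen over, opening up (blue oval at crop (475,310)), with its near end on the lip and the foot kicked back. I measure its top face.

```bash
cat >> h.py <<'E'
def lying(tag,n="scene"):
    z=np.load(f"pics/{n}_{tag}.npz");Q=pts(n,z["d"])
    A=Q[...,:2]-H;hx=A@ex;hy=A@ey;zz=Q[...,2]
    f=(hx>-70)&(hx<196)&(abs(hy)<85)&(zz>88)&(zz<135)
    w=np.stack([hx[f],hy[f],zz[f]],1)
    sel=np.ones(len(w),bool)
    for _ in range(6):
        M=np.c_[w[:,:2],np.ones(len(w))];k=np.linalg.lstsq(M[sel],w[sel][:,2],rcond=None)[0];sel=abs(w[:,2]-M@k)<3.5
    r=cv2.minAreaRect(w[sel][:,:2].astype(np.float32));b=cv2.boxPoints(r)
    print(n,"slope x %.4f y %.4f rad; z at x=0 %.1f"%(k[0],k[1],k[2]),"rect c",np.round(r[0],1),"size",np.round(r[1],1),"ang %.2f"%r[2],"x %.1f..%.1f"%tuple(np.percentile(w[sel][:,0],[1,99])),len(w))
    print(np.round(b,1).tolist())
E
python3 - <<'E'
from h import *
lying("10")
E
```

```text
scene slope x -0.0896 y 0.0010 rad; z at x=0 113.9 rect c [64.   6.7] size [129.2 190.9] ang 89.61 x -28.1..157.3 3478
[[-31.899999618530273, -57.20000076293945], [159.10000610351562, -58.5], [159.89999389648438, 70.5999984741211], [-31.0, 71.9000015258789]]
```

Tilt is 0.09 rad and it lies centred. Near face is about 30–38 mm in front of the lip and far end about 40 mm short of the plate. I bring the hand behind the near end at mid height.

Emit:
arm_command --moves '[-0.7,-0.02,0,0,1,-0.7,-0.02,0,0,1,-0.6,-0.02,0,0,1,0,0,-0.9,0,1,0,0,-0.9,0,1,0,0,-0.9,0,1,0,0,-0.7,0,1,0,0,0,0,1]'

```text
t: 16.45
position: [532.7, -14.6, 55.5]
orientation: [-0.002, -0.034, 0.999, -0.0]
contact_force: [-0.0, -0.1, 0.2]
finger_gap: 93.7
```

Emit:
arm_command --moves '[0.1,0.007,0,0,1,0.1,0.007,0,0,1,0.1,0.007,0,0,1,0.1,0.007,0,0,1,0.1,0.007,0,0,1,0.1,0.007,0,0,1,0.1,0.007,0,0,1,0.1,0.007,0,0,1,0.1,0.007,0,0,1,0.1,0.007,0,0,1]'

```text
t: 17.45
position: [564.2, -12.4, 57.4]
orientation: [-0.0, -0.035, 0.999, -0.0]
contact_force: [-2.1, -0.2, -0.2]
finger_gap: 93.8
```

Run:
```python
from h import *
look("11");lying("11")
```

```text
17.55 [564.5 -12.4  57.5] [-1.2 -0.9 -0.3]
scene slope x -0.0861 y 0.0026 rad; z at x=0 113.9 rect c [60.5  6.3] size [128.5 212.5] ang 89.55 x -27.1..163.7 3687
[[-46.29999923706055, -57.099998474121094], [166.1999969482422, -58.79999923706055], [167.3000030517578, 69.69999694824219], [-45.20000076293945, 71.4000015258789]]
```

Emit:
arm_command --moves '[0.1,0.007,0,0,1,0.1,0.007,0,0,1,0.1,0.007,0,0,1,0.1,0.007,0,0,1,0.1,0.007,0,0,1,0.1,0.007,0,0,1,0.1,0.007,0,0,1,0.1,0.007,0,0,1,0.1,0.007,0,0,1,0.1,0.007,0,0,1]'

```text
t: 18.55
position: [594.5, -10.3, 57.5]
orientation: [0.0, -0.035, 0.999, -0.0]
contact_force: [-1.5, 0.1, -0.5]
finger_gap: 94.0
```

Emit:
arm_command --moves '[0.04,0.003,0,0,1,0.04,0.003,0,0,1,0.04,0.003,0,0,1]'

```text
t: 18.85
position: [597.9, -10.1, 57.5]
orientation: [-0.0, -0.034, 0.999, -0.0]
contact_force: [-0.9, -0.5, -1.6]
finger_gap: 94.3
```

Emit:
arm_command --moves '[0.04,0.003,0,0,1,0.04,0.003,0,0,1]'

```text
t: 19.05
position: [600.3, -9.9, 57.5]
orientation: [-0.0, -0.035, 0.999, -0.0]
contact_force: [-1.6, -0.4, -0.9]
finger_gap: 93.9
```

Run:
```python
from h import *
look("12");lying("12")
```

```text
19.15 [600.4  -9.9  57.6] [ 0.1 -1.2  0.2]
scene slope x -0.0673 y 0.0019 rad; z at x=0 113.4 rect c [92.7  6.5] size [129.8 206.3] ang 89.80 x 8.3..194.3 3604
[[-10.600000381469727, -58.0], [195.6999969482422, -58.70000076293945], [196.10000610351562, 71.0999984741211], [-10.199999809265137, 71.80000305175781]]
```

Emit:
arm_command --moves '[0.03,0.002,0,0,1,0.03,0.002,0,0,1,0.03,0.002,0,0,1]'

```text
t: 19.45
position: [602.3, -9.7, 57.4]
orientation: [-0.001, -0.035, 0.999, 0.0]
contact_force: [-7.5, 0.3, 3.2]
finger_gap: 94.0
```

Emit:
arm_command --moves '[0.03,0.002,0,0,1,0.03,0.002,0,0,1]'

```text
t: 19.65
position: [603.7, -9.6, 57.3]
orientation: [-0.001, -0.034, 0.999, 0.0]
contact_force: [-8.1, -0.5, 3.0]
finger_gap: 93.8
```

Emit:
arm_command --moves '[0.03,0.002,0,0,1,0.03,0.002,0,0,1]'

```text
t: 19.85
position: [605.3, -9.5, 57.2]
orientation: [-0.001, -0.034, 0.999, 0.0]
contact_force: [-8.7, -0.1, 2.6]
finger_gap: 93.9
```

Emit:
arm_command --moves '[0.03,0.002,0,0,1,0.03,0.002,0,0,1]'

```text
t: 20.05
position: [606.9, -9.4, 57.1]
orientation: [-0.001, -0.034, 0.999, 0.0]
contact_force: [-9.2, 0.3, 2.6]
finger_gap: 93.7
```

Emit:
arm_command --moves '[0.03,0.002,0,0,1,0.03,0.002,0,0,1]'

```text
t: 20.25
position: [608.5, -9.2, 57.0]
orientation: [-0.002, -0.034, 0.999, 0.0]
contact_force: [-11.1, -0.5, 2.7]
finger_gap: 94.0
```

Emit:
arm_command --moves '[0.03,0.002,0,0,1]'

```text
t: 20.35
position: [609.4, -9.2, 57.0]
orientation: [-0.002, -0.034, 0.999, 0.0]
contact_force: [-12.0, 0.0, 2.6]
finger_gap: 94.2
```

Emit:
arm_command --moves '[0.02,0.001,0,0,1]'

```text
t: 20.45
position: [609.9, -9.1, 56.9]
orientation: [-0.002, -0.034, 0.999, 0.0]
contact_force: [-11.2, 0.3, 1.7]
finger_gap: 94.4
```

Run:
```python
from h import *
look("13");lying("13")
a=cv2.imread("pics/scene_13.png")[150:390,200:460];cv2.imwrite("pics/c13.png",cv2.resize(a,(780,600)[::1]))
```

```text
20.55 [609.9  -9.1  56.8] [-8.9 -0.3 -1.4]
scene slope x -0.0630 y 0.0017 rad; z at x=0 113.2 rect c [98.3  6.8] size [195.3 128.8] ang 0.12 x 16.7..194.5 3476
[[0.5, 71.0], [0.800000011920929, -57.79999923706055], [196.10000610351562, -57.400001525878906], [195.8000030517578, 71.4000015258789]]
```

View pics/c13.png

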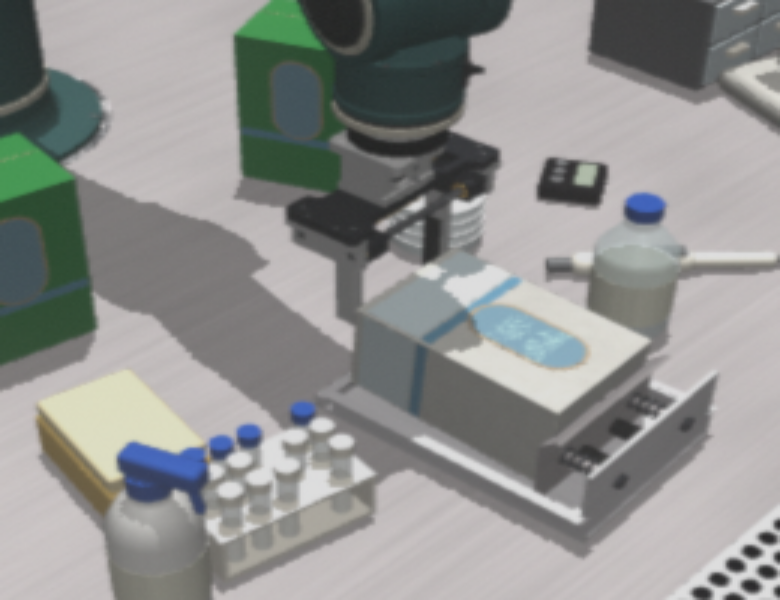

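Force rose to 12 N and has started to drop, so the foot is at the lip's inner edge. Now I press down while holding in.

Emit:
arm_command --moves '[0.01,0.001,-0.07,0,1,0,0,-0.07,0,1]'

```text
t: 20.75
position: [609.9, -9.1, 52.5]
orientation: [-0.002, -0.034, 0.999, 0.0]
contact_force: [-10.8, 0.2, -1.5]
finger_gap: 93.9
```

Emit:
arm_command --moves '[0.01,0.001,-0.07,0,1,0,0,-0.07,0,1]'

```text
t: 20.95
position: [610.1, -9.1, 48.1]
orientation: [-0.002, -0.034, 0.999, 0.0]
contact_force: [-11.0, 0.6, -0.7]
finger_gap: 94.2
```

Run:
```python
from h import *
look("14");lying("14")
```

```text
21.05 [610.1  -9.1  48. ] [-10.9  -0.4  -1.9]
scene slope x -0.0166 y 0.0014 rad; z at x=0 103.7 rect c [98.   6.5] size [196.  128.3] ang 0.12 x 17.0..194.3 3318
[[-0.20000000298023224, 70.4000015258789], [0.10000000149011612, -57.79999923706055], [196.10000610351562, -57.400001525878906], [195.8000030517578, 70.80000305175781]]
```

It is going down with the hand; the slope is now 0.017.

Emit:
arm_command --moves '[0,0,-0.07,0,1,0,0,-0.07,0,1,0,0,-0.05,0,1]'

```text
t: 21.35
position: [610.4, -9.3, 43.2]
orientation: [-0.002, -0.034, 0.999, 0.0]
contact_force: [-16.9, -0.9, 12.8]
finger_gap: 94.1
```

Run:
```python
from h import *
look("15");lying("15")
```

```text
21.45 [610.4  -9.3  43.1] [-12.8   0.7   5.7]
scene slope x -0.0008 y 0.0009 rad; z at x=0 100.5 rect c [98.3  6.5] size [128.5 196.8] ang 89.00 x 17.6..194.5 3260
[[-1.2000000476837158, -56.0], [195.5, -59.5], [197.8000030517578, 69.0], [1.0, 72.5]]
```

Flat (slope −0.001, top at 100 mm). I back off straight and slowly so the plate presses it against the lip.

Emit:
arm_command --moves '[-0.03,-0.002,0,0,1,-0.03,-0.002,0,0,1,-0.03,-0.002,0,0,1,-0.03,-0.002,0,0,1,-0.03,-0.002,0,0,1,-0.03,-0.002,0,0,1,-0.1,-0.007,0,0,1,-0.3,-0.02,0,0,1,-0.8,-0.05,0,0,1,-1,-0.07,0,0,1,-1,-0.07,0,0,1]'

```text
t: 22.55
position: [509.6, -16.0, 43.5]
orientation: [0.0, -0.035, 0.999, -0.0]
contact_force: [0.2, -0.1, 0.6]
finger_gap: 93.8
```

Run:
```python
from h import *
look("16");lying("16")
a=cv2.imread("pics/scene_16.png")[150:390,200:460];cv2.imwrite("pics/c16.png",cv2.resize(a,(780,600)[::1]))
```

```text
22.65 [507.5 -16.2  43.5] [ 1.3 -0.2 -0.8]
scene slope x -0.0013 y 0.0004 rad; z at x=0 100.5 rect c [104.4   6.8] size [183.  129.2] ang 0.01 x 16.4..194.2 3085
[[12.899999618530273, 71.4000015258789], [13.0, -57.79999923706055], [195.89999389648438, -57.79999923706055], [195.89999389648438, 71.4000015258789]]
```

View pics/c16.png

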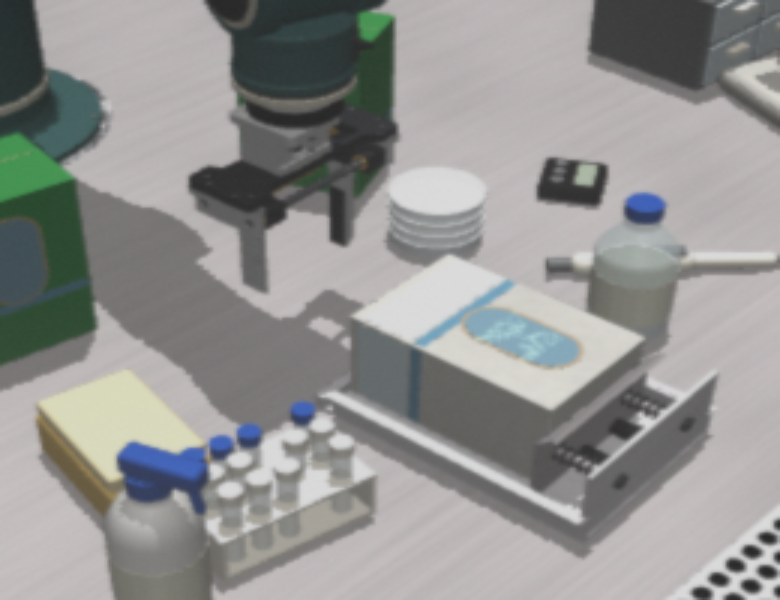

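It lies flat, released and against the lip: the near edge is at 13 mm in my frame, where the lip face sat at 3 mm, so 10 mm behind it. I let it settle, recheck and hand in.

Emit:
arm_command --moves '[0,0,0,0,1,0,0,0,0,1,0,0,0,0,1,0,0,0,0,1,0,0,0,0,1]'

```text
t: 23.15
position: [511.0, -16.0, 43.3]
orientation: [-0.0, -0.035, 0.999, -0.0]
contact_force: [0.2, -0.7, 0.7]
finger_gap: 94.1
```

Run:
```python
from h import *
look("17");lying("17")
a=np.load("pics/top0.npz");P=pts("top",a["d"])
s0=np.load("pics/scene0.npz")["p"].astype(int);s1=np.load("pics/scene_17.npz")["p"].astype(int)
m=np.abs(s0-s1).max(2)
for n,(u,v) in dict(tip=(240,328),rack=(297,345),spray=(252,365),media=(411,258),pip=(440,256),timer=(391,222),dishes=(345,240)).items():
    print(n,np.median(m[v-12:v+12,u-12:u+12]),end="; ")
print(manip.close_job())
```

```text
23.25 [510.9 -16.   43.4] [-0.7  0.5  1. ]
scene slope x -0.0019 y -0.0001 rad; z at x=0 100.5 rect c [104.8   6.5] size [129.4 183.3] ang 89.23 x 16.6..194.5 3086
[[12.300000190734863, -57.0], [195.60000610351562, -59.400001525878906], [197.3000030517578, 70.0], [14.0, 72.4000015258789]]
tip 10.0; rack 9.0; spray 8.0; media 8.0; pip 10.0; timer 7.0; dishes 9.0; the job is handed in; nothing more can be done
None
```

The carton is in the holder with the glove opening up, and I handed the job in at about 23 s of the 72 s allowed. The one doubt is the carton force limit, covered under the carton force check below.

I slid the white carton square to the lip, about 0.002 rad off. I tipped it over with a high push, then pressed its near end in (12 N, then the drop) and down behind the lip, and withdrew the hand.

**Last checks:**
- **Flatness:** the top face is about 0.002 rad off flat, at about 100 mm, which is the 4 mm floor plus 96 mm.
- **Foot:** the near edge is about 10 mm behind the lip's outer face. My first lip measurement was about 3 mm short of where the carton actually stopped, so this figure uses the corrected position.
- **Plate:** I did not measure its travel directly. With the foot 10 mm behind the lip, the 190 mm carton should hold the plate about 4 mm back.
- **Hand and bystanders:** the hand is about 100 mm clear with no force on it. The pictures show no visible shift of any bystander.
- **Carton force:** at the end of the downward press, the wrist read 16.9 N in and 12.8 N up for one sample, about 21 N combined, with noise of about 1 N. It was 14 N on the next reading. That peak, shared by the two fingers, may have touched the 20 N limit, and I could not check the carton's own contact force.

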